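Rake a stranded tape roll out of the flow rack and pack it

ROBOT

A 6-joint arm with a two-finger parallel gripper is mounted at the origin on the work surface. World frame = base frame: x ahead of the robot, y to its left, z up, the work surface at z = 0. Lengths are in m, angles in rad, forces in N, time in s.
With the tool pointing down it reaches from about 0.325 to 0.9 m from the base axis. Payload 6.1 kg.
Tool frame: the origin (TCP) lies midway between the tips of the shut fingers; the grasp point (between the pads) lies 19 mm behind it; z points along the fingers, y is the line along which they close (so a half turn about z gives the same grasp; the last joint's range is limited). The gripper opens to 87 mm and grips with 3 to 60 N. Pads are 19 mm wide; open, the fingers measure 117 mm over their backs; the gripper's body (75 mm by 190 mm) begins 51 mm behind the grasp point.
Start: joints at [-1.341, 0.22, 1.526, -0, 1.395, -0.126], TCP at [0.218, -0.586, 0.223] pointing down, gripper open.
Joint ranges: [-2.98, 2.98], [-0.91, 2.08], [0.09, 2.57], [-1.24, 4.39], [0.2, 2.65], [-2.68, 2.68]. Speed limits (rad/s): [2.57, 2.57, 3.01, 3.14, 3.14, 3.14].

INTERFACE

Orientations are given as a unit quaternion [x, y, z, w].
In Python, from station import r gives the robot as it stands.
- The arm moves only by the tool apply_moves, never from a script. Its argument "moves" is a list that holds one entry, the list of rows, each a list of 6 numbers: the shift along the tool's x, y, z in mm, then the turn, a rotation vector about the tool's x, y, z in degrees. A call has exactly 5 rows; each row shifts and turns the commanded pose from where the row before left it, along the tool's axes as they then stand; what a row does not reach is not made up. A row lasts 1/12 s, in which the tool goes at most 41.7 mm and 7.16 degrees, less where a joint would pass 70% of its speed; a pose out of reach is approached as far as the arm can. A call with a gripper value outside its range is refused whole. "claw" is the opening, from 0 (shut) to 1 (fully open), set as the call begins (left out, the last holds). The fingers move at their own pace and stop on an object; "newtons" is the grip in N (left out, the last holds). Time passes only in rows, so rows that do not move let the fingers close, or fill a call up. It gives the time, the measured TCP pose, the force, the opening and the grip force at its end, in the units of the state.
- r.read_state(): the state, without advancing time (a new reading comes with each control period).
- r.capture(name): name is "scene" or "top"; returns the picture (480x640x3 uint8, red, green, blue); there is no depth.
- r.calibration(name): a dict with "fx", "fy", "cx", "cy" (pixels), "k1" (the pictures are not rectified: a ray, as slopes to the right and down, at radius r is drawn at 1 + k1 r^2 times it, then the intrinsics apply), "extrinsics" (4x4, takes a point from world to camera coordinates). Camera axes: x right, y down, z forward; pixel columns grow to the right and rows downward; lengths in m; the calibration is good to about 2 mm. A picture is of the moment at which its call begins. calibration takes no time and is no camera call.
- r.close_job(): hands the job in; it is judged then, once.
The state is a dict: "time": time; "joint_positions": joint angles; "joint_velocities": joint speeds; "joint_torque": joint torques, N m; "tcp_pos": TCP position; "tcp_rot": TCP orientation; "contact_force": force on the tool from outside, world axes, zero at the start; "moment": the same for the moment, N m; "width": finger opening in m; "grip_force": force on a finger pad.
Only numpy, scipy, OpenCV 4.12 (cv2) and the standard library are available. Lean on these libraries where they do the work, as an engineer would, in place of code of your own. Each camera call takes 0.05 s, during which the arm holds its last target. There are 200 camera calls.

TASK

A roll of tape has stuck on the sloping rack under the wire deck, where the hand cannot go. Pick the hook tool off its stand and with it draw the roll down the slope until it lies flat just inside the front lip, completely clear of the wire deck; do not touch the roll with the gripper before it is out. Then lay the hook back on its stand as it lay, pick up the roll, and set it down flat (do not drop it) in the empty compartment of the order tray, leaving the two cartons on the rack and the two packed rolls where they are.

Things in the scene. Friction and masses are not known exactly. Their poses are not given: they have to be found in the camera images.
- rack: Fixed rack bay; rubber floor 300 x 310 mm, sloping 25 deg, low edge with an 18 mm high lip towards the robot. Origin: middle of the floor's low edge, at the lip's inner face. x = up the slope, y = left, z = square off the floor (leans to the robot). Side rails at y = +-155 mm, 28 mm high. The roll does not slide down by itself (friction 0.7 to 1.1).
- deck_front (a point): Middle of the front wire of the steel wire deck: at (120, 0, 98) mm in the rack's frame. The deck lies parallel to the floor, wire centres at z = 98 mm, wires 4 to 6 mm thick, from x = 120 to 290 mm over the full width, openings about 42 x 50 mm, on 10 mm posts at its corners. In front of it the rack is open above.
- roll: The stranded roll of tan tape, a plain ring lying flat on the rack floor: outside diameter 56 mm, bore 25 mm (clear through), 32 mm high, 50 to 120 g. Origin: centre of its underside; z = its axis.
- hook: Hook tool, 110 g: black flat-sided handle 100 mm long (x -50 to 50), 16 mm wide (y), 22 mm high (z), then an 8 mm steel rod along +x to x = 140 mm, its end bent down into an 8 mm prong reaching 36 mm below the rod axis. Origin: centre of the handle, on the rod axis; z is up as it lies on the stand. Centre of mass about x = 25 mm.
- hook_tip (a point): Lowest point of the hook's down-bent prong, at (140, 0, -36) mm in the hook's frame.
- stand: Fixed steel stand for the hook. Origin: on the table under the centre of the resting handle; x = the way the resting hook points. Two forks 10 mm thick: at x = -38 mm (saddle 64 mm high, for the handle) and x = 85 mm (71 mm, for the rod); slots 28 mm wide between tines 14 mm high, 40 mm over all. The hook rests with its origin 75 mm above the stand's.
- tray: Fixed grey order tray, 258 mm (x) by 136 mm (y), floor 4 mm thick. Three compartments in a row along x, centred at x = -84, 0, +84 mm, each 80 x 128 mm inside with 4 mm walls whose tops are 24 mm above the table. Origin: on the table under its centre.
- slip: Thin white paper order slip (50 x 90 mm, fixed, look only) lying at the centre of the empty compartment's floor, same axes as the tray; its origin is on that floor, 4 mm above the table.
- packed_a: A tape roll of the same kind, already packed, lying flat in a compartment. Origin: centre of its underside.
- packed_b: Another packed tape roll, the same, in another compartment.
- carton_left: Small carton 60 (up the slope) x 40 x 55 mm high standing on the rack floor on the left of the stranded roll. Origin: centre of its underside; axes about as the rack's.
- carton_right: Small carton 50 (up the slope) x 36 x 68 mm high standing on the rack floor on the right of the stranded roll. Origin: centre of its underside; axes about as the rack's.
Not all that is in view belongs to the job. What is shaped like the roll but turquoise is not meant.

How it is judged:
By the outcome, as a careful person would: the job done as asked, in the order asked, and still so for the second after the job is handed in, with the robot touching nothing.
It also fails if it takes over 72 s, if anything falls off the work surface, if the arm or the gripper's body presses on something with over 40 N, if the wrist force passes 120 N, or if a joint passes its speed limit or range.

## Working session

There is one attempt and no reset: what is moved stays moved. The work goes in short steps, Python scripts to look and compute and a tool call to move; the robot and the scene stay as the last step left them, time stands still between calls to the robot, and variables do not carry over. Pictures are saved under pics/ and viewed, at most 10 in all, crops included, and the job is handed in when it is done.

Besides the shell and the picture viewer there is one more tool, called after "Request:" as name(argument=value, ...) on one line, values as JSON. apply_moves: Moves the arm, as the interface text tells. Its arguments: {"type":"object","properties":{"moves":{"type":"array"},"claw":{"type":"number"},"newtons":{"type":"number"}},"required":["moves"]}

```bash
ls; mkdir -p pics
python3 - <<'E'
from station import r
import cv2,numpy as np
for n in("scene","top"):
    im=r.capture(n);cv2.imwrite(f"pics/{n}0.png",im[:,:,::-1])
    c=r.calibration(n);print(n,{k:(np.round(v,4).tolist()) for k,v in c.items()})
s=r.read_state();print(s)
E
```

```text
pics
scene {'fx': 623.5328, 'fy': 623.5328, 'cx': 329.8201, 'cy': 229.8458, 'k1': -0.1121, 'extrinsics': [[0.251, 0.9678, 0.0158, -0.1323], [0.6215, -0.1486, -0.7692, -0.246], [-0.7421, 0.2029, -0.6388, 2.1111], [0.0, 0.0, 0.0, 1.0]]}
top {'fx': 435.2405, 'fy': 435.2405, 'cx': 313.1376, 'cy': 241.05, 'k1': -0.1087, 'extrinsics': [[-0.1063, -0.9943, -0.0005, 0.0442], [-0.9709, 0.1039, -0.216, 0.6276], [0.2148, -0.0225, -0.9764, 0.8561], [0.0, 0.0, 0.0, 1.0]]}
{'time': 0.1, 'joint_positions': array([-1.34105617e+00,  2.21137754e-01,  1.52750283e+00,  3.91856625e-06,
        1.39471893e+00, -1.26082203e-01]), 'joint_velocities': array([ 0.00021734,  0.00023074, -0.00246205, -0.00211011, -0.00085842,
        0.00132325]), 'joint_torque': array([-1.24310732e-04, -4.95944667e+01, -3.88520980e+01,  7.01262779e-02,
        5.14606282e-02, -3.40070244e-05]), 'tcp_pos': array([ 0.21760375, -0.58529061,  0.22154931]), 'tcp_rot': array([ 9.84215184e-01,  1.76973703e-01, -4.38407202e-05, -8.82344403e-04]), 'contact_force': array([ 0.31007216, -0.43778048,  0.39744584]), 'moment': array([ 0.01803567,  0.01797508, -0.00526957]), 'grip_force': 0.0, 'width': 0.08707780286319558}
```

View pics/scene0.png

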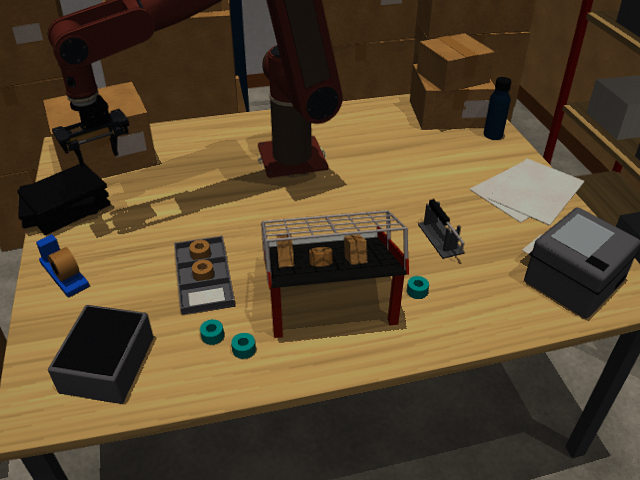

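View pics/top0.png

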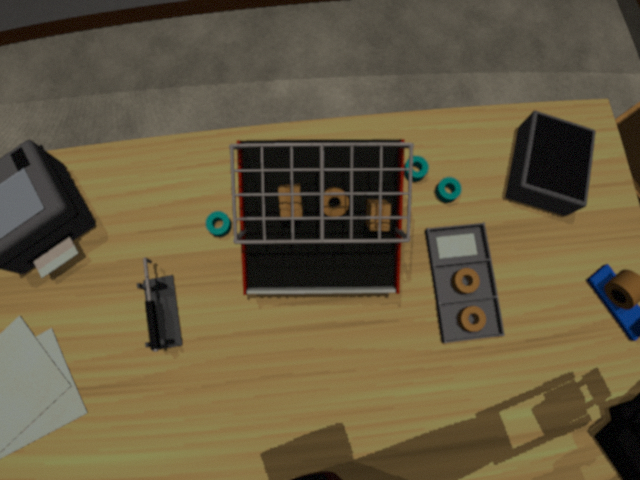

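The top view shows the tan roll at about (335,201), between carton_left (290,202) and carton_right (379,215). The hook on its stand is at (155,310), and the tray's slip is at (457,245). The turquoise rings and the tape dispenser at right are not meant. Next I enlarge the rack and the hook.

Run:
```python
import cv2,numpy as np
s=cv2.imread("pics/scene0.png");t=cv2.imread("pics/top0.png")
def crop(im,x0,y0,x1,y1,k):
    c=cv2.resize(im[y0:y1,x0:x1],None,fx=k,fy=k,interpolation=cv2.INTER_CUBIC)
    c=np.clip(c.astype(float)*1.6,0,255).astype(np.uint8)
    for x in range((x0+9)//10*10,x1,10):
        l=12 if x%50 else 25; cv2.line(c,((x-x0)*k,0),((x-x0)*k,l),(255,255,0),1)
        if x%50==0: cv2.putText(c,str(x),((x-x0)*k+2,24),0,.4,(255,255,0),1)
    for y in range((y0+9)//10*10,y1,10):
        l=12 if y%50 else 25; cv2.line(c,(0,(y-y0)*k),(l,(y-y0)*k),(255,255,0),1)
        if y%50==0: cv2.putText(c,str(y),(2,(y-y0)*k-2),0,.4,(255,255,0),1)
    return c
cv2.imwrite("pics/c1.png",crop(s,255,195,455,335,4))
a=crop(t,225,135,425,300,4)[:600];cv2.imwrite("pics/c2.png",a)
b=crop(t,130,245,195,360,5);d=crop(s,410,190,475,270,5)
H=max(b.shape[0],d.shape[0]);f=lambda i:cv2.copyMakeBorder(i,0,H-i.shape[0],0,0,0)
cv2.imwrite("pics/c3.png",np.hstack([f(b),f(d)]))
```

```text
(no output)
```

View pics/c1.png

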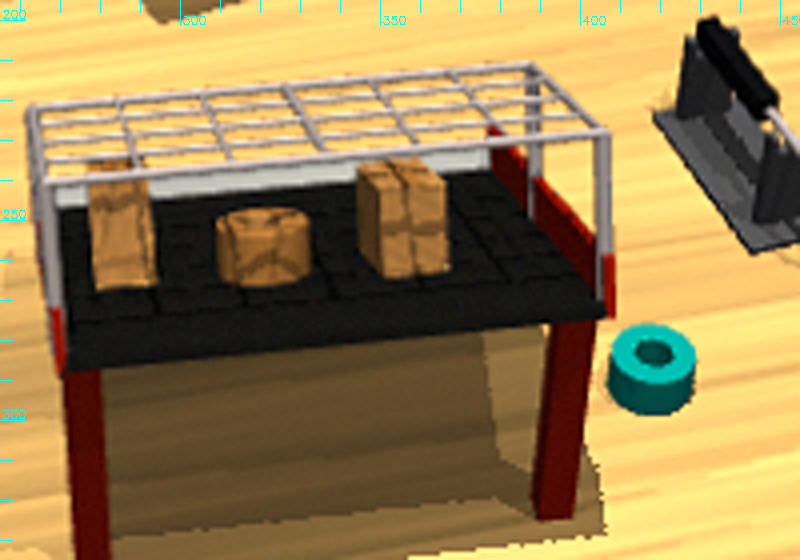

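View pics/c2.png

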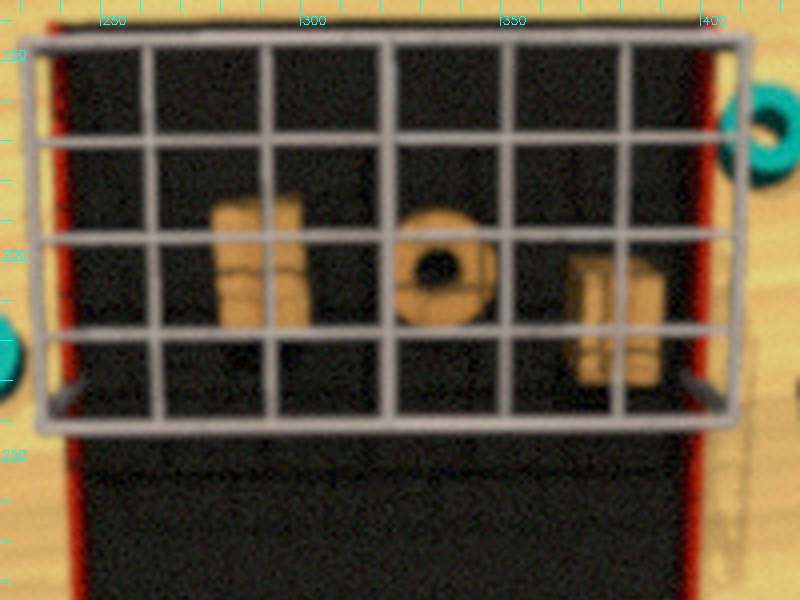

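View pics/c3.png

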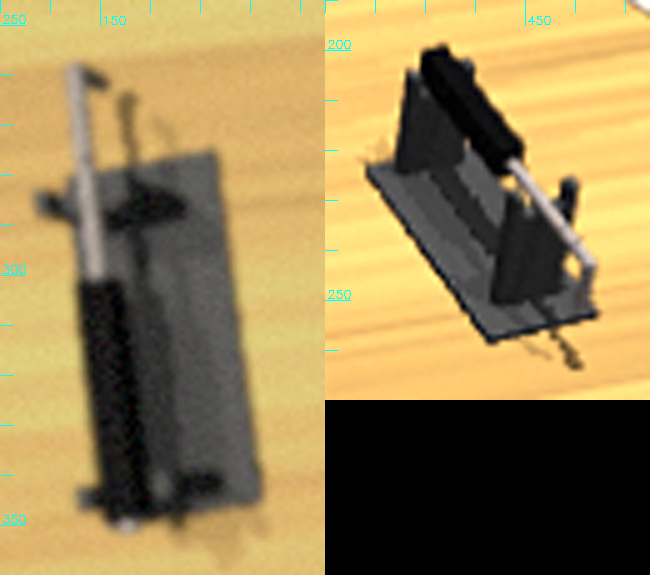

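The crops show the roll with its bore at top pixel (334,202). It is the only tan ring under the deck, standing between two square tan cartons, so it is the one meant. The turquoise rings lie on the table. The hook's bend is at top (145,259) and its handle's rear end at (155,349). The deck corners are clear in both views.

```bash
cat > h.py <<'E'
import numpy as np,cv2
from station import r
from scipy.optimize import least_squares
from scipy.spatial.transform import Rotation as R
CAL={n:r.calibration(n) for n in("scene","top")}
def ray(n,u,v):
    c=CAL[n];K=np.array([[c["fx"],0,c["cx"]],[0,c["fy"],c["cy"]],[0,0,1.]])
    p=cv2.undistortPoints(np.array([[[u,v]]],float),K,np.array([c["k1"],0,0,0,0.]))[0,0]
    E=np.array(c["extrinsics"]);o=-E[:3,:3].T@E[:3,3];d=E[:3,:3].T@np.array([*p,1]);return o,d/np.linalg.norm(d)
def onplane(n,uv,p0=(0,0,0),nn=(0,0,1)):
    o,d=ray(n,*uv);nn=np.array(nn);return o+d*(nn@(np.array(p0)-o))/(nn@d)
def tri(a,b):
    (o,d),(p,e)=ray("top",*a),ray("scene",*b)
    s=np.linalg.lstsq(np.c_[d,-e],p-o,rcond=None)[0];A=o+d*s[0];B=p+e*s[1];return (A+B)/2,np.linalg.norm(A-B)
def proj(n,P):
    c=CAL[n];E=np.array(c["extrinsics"]);q=E[:3,:3]@P+E[:3,3];x,y=q[:2]/q[2];k=1+c["k1"]*(x*x+y*y)
    return np.array([c["fx"]*x*k+c["cx"],c["fy"]*y*k+c["cy"]])
def rackR(yaw): return (R.from_euler("z",yaw)*R.from_euler("y",-np.radians(25))).as_matrix()
E
python3 - <<'E'
from h import *
np.set_printoptions(precision=4,suppress=True)
T={"bl":(232,145.7),"br":(411.2,146.2),"fl":(235.7,241.7),"fr":(408.7,240)}
S={"bl":(406.7,227.7),"br":(266.7,240.5),"fl":(388.2,211.7),"fr":(263.2,222)}
for k in T: print(k,*tri(T[k],S[k]))
M={"bl":(.29,1),"br":(.29,-1),"fl":(.12,1),"fr":(.12,-1)}
def f(p):
    o=[]
    for k,(x,s) in M.items():
        P=p[:3]+rackR(p[3])@np.array([x,s*p[4],.098]);o+=[proj("top",P)-T[k],proj("scene",P)-S[k]]
    return np.concatenate(o)
q=least_squares(f,[.45,0,.1,0,.155]);print("rack",q.x,"rms",np.sqrt((q.fun**2).mean()));p=q.x;A=rackR(p[3])
def toR(P):return A.T@(P-p[:3])
def rk(n,uv,h):return toR(onplane(n,uv,p[:3]+A@[0,0,h],A[:,2]))*1e3
print("lip ends top h18",rk("top",(247,292.5),.018),rk("top",(395.5,291),.018))
print("roll top",rk("top",(334.3,201.5),.032),"scene",rk("scene",(321,249.8),.032))
c1=lambda x,y:(x/4+255,y/4+195); c2=lambda x,y:(x/4+225,y/4+135)
print("cL scene bottom back corners",rk("scene",c1(385,276),0),rk("scene",c1(446,271),0),"top face corners top view",rk("top",c2(215,208),.055),rk("top",c2(300,200),.055),rk("top",c2(222,325),.055),rk("top",c2(308,325),.055))
print("cR scene bottom back",rk("scene",c1(97,287),0),rk("scene",c1(155,285),0),"top",rk("top",c2(582,270),.068),rk("top",c2(665,272),.068),rk("top",c2(580,385),.068),rk("top",c2(658,385),.068))
c3=lambda x,y:(x/5+130,y/5+245)
print("hook bend",onplane("top",c3(77,68),(0,0,.079)),"tri",tri(c3(77,70),(463,242.6)))
print("handle front top",onplane("top",c3(101,282),(0,0,.086)),"rear",onplane("top",c3(127,516),(0,0,.086)))
print("scene handle rear top",onplane("scene",((435-325)/5+410,190+52/5),(0,0,.086)),"front top",onplane("scene",((512-325)/5+410,190+148/5),(0,0,.086)))
t=cv2.imread("pics/top0.png");hsv=cv2.cvtColor(t,cv2.COLOR_BGR2HSV)
sub=np.zeros(t.shape[:2],np.uint8);sub[220:345,425:505]=255
m=(hsv[:,:,1]<75)&(hsv[:,:,2]>130)&(sub>0);ys,xs=np.nonzero(m)
rr=cv2.minAreaRect(np.c_[xs,ys].astype(np.float32));print("slip",rr,xs.size);B=cv2.boxPoints(rr)
Q=np.array([onplane("top",b,(0,0,.004)) for b in B]);print(Q,Q.mean(0))
m=((hsv[:,:,1]>110)&(hsv[:,:,0]<20)&(hsv[:,:,2]>60)).astype(np.uint8)
for nm,(x0,x1,y0,y1) in {"a":(450,485,262,298),"b":(455,492,300,336)}.items():
    ys,xs=np.nonzero(m[y0:y1,x0:x1]);print(nm,xs.size,x0+(xs.min()+xs.max())/2,y0+(ys.min()+ys.max())/2,onplane("top",(x0+(xs.min()+xs.max())/2,y0+(ys.min()+ys.max())/2),(0,0,.025)))
E
```

```text
bl [0.7647 0.1067 0.2827] 0.007402444266167478
br [ 0.7314 -0.2015  0.2806] 0.005370749154706607
fl [0.6121 0.1217 0.2093] 0.005304830831611404
fr [ 0.5816 -0.1874  0.2117] 0.006419317229074754
rack [ 0.5286 -0.0264  0.0703 -0.101   0.1551] rms 1.185024283869635
lip ends top h18 [ -3.9128 149.2269  18.    ] [  -2.6144 -154.0771   18.    ]
roll top [183.179  -27.1354  32.    ] scene [178.0664 -21.4033  32.    ]
cL scene bottom back corners [209.8758  44.8736   0.    ] [211.2708  81.3657   0.    ] top face corners top view [213.663   76.6543  55.    ] [217.0811  37.3813  55.    ] [158.9734  74.5143  55.    ] [158.7264  34.2915  55.    ]
cR scene bottom back [ 180.1912 -123.6676    0.    ] [186.5429 -89.5889   0.    ] top [185.734  -91.7063  68.    ] [ 184.7188 -129.9815   68.    ] [132.047  -91.9483  68.    ] [ 131.8718 -128.3802   68.    ]
hook bend [0.6264 0.3346 0.079 ] tri (array([0.6271, 0.3393, 0.0755]), np.float64(0.006373598579253175))
handle front top [0.5341 0.3245 0.086 ] rear [0.4385 0.3176 0.086 ]
scene handle rear top [0.4433 0.3249 0.086 ] front top [0.5363 0.3338 0.086 ]
slip ((456.20623779296875, 245.4243621826172), (19.992717742919922, 37.03801727294922), 83.8844985961914) 729
[[ 0.6211 -0.308   0.004 ]
 [ 0.6211 -0.3963  0.004 ]
 [ 0.5743 -0.3926  0.004 ]
 [ 0.5746 -0.3051  0.004 ]] [ 0.5978 -0.3505  0.004 ]
a 418 466.5 280.5 [ 0.5132 -0.3521  0.025 ]
b 436 473.0 318.5 [ 0.4291 -0.3522  0.025 ]
```

```bash
cat >> h.py <<'E'
def down(yaw,tilt=0): # tool x along yaw (deg), z down, tilt: tool z leaning forward (deg)
    return R.from_euler("z",yaw,degrees=True)*R.from_euler("y",-tilt,degrees=True)*R.from_euler("x",180,degrees=True)
def plan(start,goals,vmm=40,vdeg=6.9):
    """start=(pos,R); goals=[(pos,R[,vmm])]; prints rows in tool axes, mm and deg, 5 a call"""
    p,q=np.array(start[0]),start[1];rows=[]
    for g in goals:
        P,Q=np.array(g[0]),g[1];v=g[2] if len(g)>2 else vmm
        rv=(q.inv()*Q).as_rotvec();n=max(1,int(np.ceil(max(np.linalg.norm(P-p)*1e3/v,np.degrees(np.linalg.norm(rv))/vdeg))))
        for i in range(n):
            # rounding is carried over, so that it does not add up
            t=p+(P-p)/(n-i);d=q.inv().apply(t-p)*1e3;w=np.degrees((q.inv()*Q).as_rotvec())/(n-i)
            d=np.round(d,0 if n>1 and i<n-1 else 1);w=np.round(w,1);rows.append([*d,*w])
            p=p+q.apply(d/1e3);q=q*R.from_rotvec(np.radians(w))
    while len(rows)%5: rows.append([0]*6)
    for i in range(0,len(rows),5): print("["+",".join("["+",".join(f"{x:g}" for x in rw)+"]" for rw in rows[i:i+5])+"]")
    print("end",np.round(p,4),q.as_quat().round(4))
def now():
    s=r.read_state();return s["tcp_pos"],R.from_quat(s["tcp_rot"])
E
python3 - <<'E'
from h import *
q=down(5.2)
plan(now(),[([.42,-.15,.26],down(12)),([.488,.325,.17],q)])
E
```

```text
[[26,-26,-3,-0,-0,0.6],[26,-26,-3,-0,-0,0.6],[26,-27,-3,-0,-0,0.7],[25,-27,-3,-0,-0,0.6],[25,-27,-3,-0,-0,0.7]]
[[25,-27,-3,-0,-0,0.6],[25,-28,-3,-0,-0,0.7],[24,-28,-3,-0,-0,0.6],[24,-28,-3,-0,-0,0.7],[23,-28,-3,-0,-0,0.6]]
[[23,-29,-3,-0,0,0.7],[23,-29,-2,-0.1,0,0.6],[22.8,-29.3,-2.8,-0,0,0.7],[13,-35,7,-0,0,0.5],[12,-35,7,-0,0,0.5]]
[[12,-35,7,-0,0,0.5],[12,-35,7,-0,0,0.5],[11,-35,7,-0,0,0.5],[11,-35,7,-0,0,0.5],[11,-35,7,-0,0,0.5]]
[[11,-35,7,-0,0,0.5],[10,-35,7,-0,0,0.6],[10,-36,7,-0,0,0.5],[10,-36,7,-0,0,0.6],[9,-36,6,-0,0,0.5]]
[[8.9,-35.4,7,-0,0,0.6],[0,0,0,0,0,0],[0,0,0,0,0,0],[0,0,0,0,0,0],[0,0,0,0,0,0]]
end [0.488 0.325 0.17 ] [ 0.999   0.0453 -0.     -0.    ]
```

Request:
apply_moves(moves=[[[26,-26,-3,0,0,0.6],[26,-26,-3,0,0,0.6],[26,-27,-3,0,0,0.7],[25,-27,-3,0,0,0.6],[25,-27,-3,0,0,0.7]]], claw=1)

```text
time: 0.52
tcp_pos: [0.2952, -0.4163, 0.237]
tcp_rot: [0.989, 0.149, -0.0, -0.001]
contact_force: [0.8, -0.3, 0.1]
width: 0.0867
grip_force: 0.0
```

Request:
apply_moves(moves=[[[25,-27,-3,0,0,0.6],[25,-28,-3,0,0,0.7],[24,-28,-3,0,0,0.6],[24,-28,-3,0,0,0.7],[23,-28,-3,0,0,0.6]]])

```text
time: 0.93
tcp_pos: [0.3735, -0.2494, 0.2524]
tcp_rot: [0.993, 0.121, -0.0, -0.0]
contact_force: [0.4, -0.2, 0.6]
width: 0.087
grip_force: 0.0
```

Request:
apply_moves(moves=[[[23,-29,-3,0,0,0.7],[23,-29,-2,0,0,0.6],[23,-29,-3,0,0,0.7],[13,-35,7,0,0,0.5],[12,-35,7,0,0,0.5]]])

```text
time: 1.35
tcp_pos: [0.4312, -0.0755, 0.2468]
tcp_rot: [0.995, 0.095, 0.001, 0.0]
contact_force: [1.8, -0.6, -0.3]
width: 0.0869
grip_force: 0.0
```

Request:
apply_moves(moves=[[[12,-35,7,0,0,0.5],[12,-35,7,0,0,0.5],[11,-35,7,0,0,0.5],[11,-35,7,0,0,0.5],[11,-35,7,0,0,0.5]]])

```text
time: 1.77
tcp_pos: [0.456, 0.107, 0.211]
tcp_rot: [0.997, 0.074, -0.0, 0.0]
contact_force: [1.3, 0.6, 0.2]
width: 0.0872
grip_force: 0.0
```

Request:
apply_moves(moves=[[[11,-35,7,0,0,0.5],[10,-35,7,0,0,0.6],[10,-36,7,0,0,0.5],[10,-36,7,0,0,0.6],[9,-36,6,0,0,0.5]]])

```text
time: 2.18
tcp_pos: [0.4825, 0.2899, 0.1765]
tcp_rot: [0.999, 0.05, -0.0, 0.0]
contact_force: [1.6, -1.1, -0.5]
width: 0.087
grip_force: 0.0
```

Excellent tracking. I finish the approach and look from both cameras.

Request:
apply_moves(moves=[[[9,-35,6,0,0,0.6],[0,0,10,0,0,0],[0,0,10,0,0,0],[0,0,10,0,0,0],[0,0,0,0,0,0]]], claw=0.6)

```text
time: 2.6
tcp_pos: [0.4866, 0.322, 0.1383]
tcp_rot: [0.999, 0.045, -0.002, 0.001]
contact_force: [-0.7, -1.0, -0.2]
width: 0.0614
grip_force: 0.0
```

Run:
```python
from h import *
p,q=now();print(p,q.as_quat())
s=r.capture("scene")[:,:,::-1];t=r.capture("top")[:,:,::-1]
pt=proj("top",p);ps=proj("scene",p);print("tcp px",pt,ps)
a=cv2.resize(t[240:360,100:200],None,fx=4,fy=4);b=cv2.resize(s[150:270,385:485],None,fx=4,fy=4)
for im,pp,o in((a,pt,(100,240)),(b,ps,(385,150))): cv2.drawMarker(im,(int((pp[0]-o[0])*4),int((pp[1]-o[1])*4)),(0,255,0),0,12)
cv2.imwrite("pics/g1.png",np.clip(np.hstack([a,b]).astype(float)*1.8,0,255).astype(np.uint8))
```

```text
[0.48663783 0.32195416 0.13825701] [ 0.99898963  0.04485819 -0.00243925  0.00122859]
tcp px [142.57781901 323.63587209] [439.0308274  194.68564528]
```

View pics/g1.png

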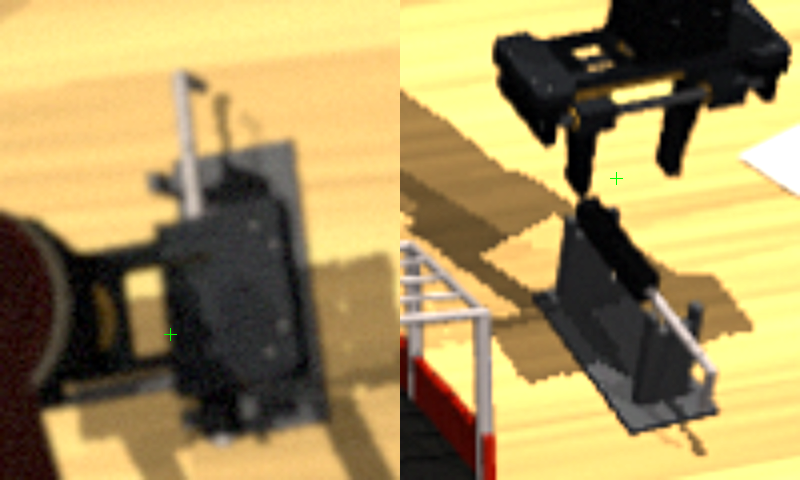

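The projected TCP in the scene view sits about 1.4 px left of the midpoint between the fingertips at (624,182) in the crop. The scene camera therefore reads y about 4 mm too high, and the top camera is nearer the truth. The fingers straddle the handle, so I descend.

Request:
apply_moves(moves=[[[0,0,25,0,0,0],[0,0,25,0,0,0],[0,0,18,0,0,0],[0,0,9,0,0,0],[0,0,0,0,0,0]]])

```text
time: 3.12
tcp_pos: [0.4874, 0.3224, 0.0629]
tcp_rot: [0.999, 0.045, -0.002, 0.001]
contact_force: [-0.5, 0.4, -0.8]
width: 0.0522
grip_force: 0.0
```

Request:
apply_moves(moves=[[[0,0,0,0,0,0],[0,0,0,0,0,0],[0,0,0,0,0,0],[0,0,0,0,0,0],[0,0,0,0,0,0]]], claw=0, newtons=35)

```text
time: 3.53
tcp_pos: [0.4891, 0.3242, 0.0656]
tcp_rot: [0.999, 0.045, 0.001, -0.0]
contact_force: [-0.1, 0.2, -1.1]
width: 0.0269
grip_force: 0.0
```

Request:
apply_moves(moves=[[[0,0,0,0,0,0],[0,0,0,0,0,0],[0,0,0,0,0,0],[0,0,0,0,0,0],[0,0,0,0,0,0]]])

```text
time: 3.95
tcp_pos: [0.4887, 0.324, 0.065]
tcp_rot: [0.999, 0.045, 0.0, -0.0]
contact_force: [-1.2, -0.3, 3.3]
width: 0.0159
grip_force: 34.9
```

Run:
```python
from h import *
s=r.read_state();print(s["tcp_pos"],s["tcp_rot"],s["contact_force"],s["width"],s["grip_force"])
T={"bl":(232,145.7),"br":(411.2,146.2),"fl":(235.7,241.7),"fr":(408.7,240)}
S={"bl":(406.7,227.7),"br":(266.7,240.5),"fl":(388.2,211.7),"fr":(263.2,222)}
M={"bl":(.29,1),"br":(.29,-1),"fl":(.12,1),"fr":(.12,-1)}
def f(p):
    o=[]
    for k,(x,s) in M.items():
        P=p[:3]+rackR(p[3])@np.array([x,s*.155,.098]);o+=[proj("top",P)-T[k],proj("scene",P)-S[k]+[1.4,-.8]]
    return np.concatenate(o)
q=least_squares(f,[.45,0,.1,0]);p=q.x;print("rack",p.round(4),np.sqrt((q.fun**2).mean()))
A=rackR(p[3]);rk=lambda n,uv,h:A.T@(onplane(n,uv,p[:3]+A@[0,0,h],A[:,2])-p[:3])*1e3
print("roll",rk("top",(334.3,201.5),.032),rk("scene",(321-1.4,249.8+.8),.032),"lip",rk("top",(247,292.5),.018),rk("top",(395.5,291),.018))
```

```text
[0.48873152 0.32403742 0.06501039] [ 9.98976595e-01  4.52289900e-02  2.58588127e-04 -1.82595377e-04] [-1.20802247 -0.25510492  3.3460154 ] 0.01594089409181674 34.91234600543976
rack [ 0.5289 -0.0278  0.0688 -0.1003] 0.7171576882079888
roll [183.23439128 -25.97781448  32.        ] [178.51024039 -23.64599896  32.        ] lip [ -4.09239205 150.82446436  18.        ] [  -3.00051893 -153.06321365   18.        ]
```

```bash
cat >> h.py <<'E'
RP=np.array([.5289,-.0278,.0688]);RY=-.1003;RA=rackR(RY)
def rw(x,y,z): return RP+RA@np.array([x,y,z])/1e3          # rack mm -> world
def tow(P): return RA.T@(np.array(P)-RP)*1e3                # world -> rack mm
def rackT(t=25): return down(np.degrees(RY),t)
TIP=np.array([.139,0,.0255])                                # hook tip in tool frame
def tipgoal(x,y,z,t=25,v=40):
    Q=rackT(t);return (rw(x,y,z)-Q.apply(TIP),Q,v)
E
python3 - <<'E'
from h import *
print(r.read_state()["joint_positions"].round(4))
p,q=now()
plan(([.4887,.324,.065],down(5.2)),[([.488,.324,.125],down(5.2)),([.36,.25,.17],down(2))])
E
```

```text
[4.5100e-01 2.9120e-01 1.7559e+00 1.0000e-04 1.0939e+00 1.9312e+00]
[[-0,-0,-30,0,0,0],[-0.7,-0.1,-30,0,0,0],[-34,16,-11,-0,-0,0.8],[-33,16,-11,-0,-0,0.8],[-33,16,-12,-0,-0,0.8]]
[[-32.8,16.9,-11,-0,-0,0.8],[0,0,0,0,0,0],[0,0,0,0,0,0],[0,0,0,0,0,0],[0,0,0,0,0,0]]
end [0.36 0.25 0.17] [0.9998 0.0175 0.     0.    ]
```

Request:
apply_moves(moves=[[[0,0,-15,0,0,0],[0,0,-25,0,0,0],[0,0,-25,0,0,0],[-10,0,-10,0,0,0],[-20,0,0,0,0,0]]])

```text
time: 4.37
tcp_pos: [0.4619, 0.3219, 0.143]
tcp_rot: [0.999, 0.045, 0.003, -0.001]
contact_force: [0.2, 0.2, -1.9]
width: 0.0158
grip_force: 34.9
```

Request:
apply_moves(moves=[[[-25,10,-5,0,0,0.8],[-25,16,-5,0,0,0.8],[-25,16,-5,0,0,0.8],[-20,16,-5,0,0,0.8],[0,10,0,0,0,0]]])

```text
time: 4.78
tcp_pos: [0.3649, 0.2453, 0.159]
tcp_rot: [1.0, 0.018, -0.001, 0.0]
contact_force: [1.3, 0.6, -0.9]
width: 0.0155
grip_force: 34.9
```

Run:
```python
from h import *
s=r.read_state();print(s["tcp_pos"],s["tcp_rot"],s["width"],s["grip_force"],s["contact_force"])
# planar arm fit: offset d sideways, r0,h,a2,L3,L unknown
J=[[-1.341,.2211,1.5275,0,1.3947],[.4510,.2912,1.7559,0,1.0939],s["joint_positions"][:5]]
X=[[.2176,-.5853,.2215],[.4887,.324,.065],s["tcp_pos"]]
print(np.round(J[2],4))
def fk(k,j):
    d,r0,h,a2,L3,e,L=k;a=j[1]+j[2];b=a+j[4];rr=r0+a2*np.sin(j[1])+L3*np.sin(a)+e*np.cos(a)+L*np.sin(b);z=h+a2*np.cos(j[1])+L3*np.cos(a)-e*np.sin(a)+L*np.cos(b)
    return np.array([rr*np.cos(j[0])-d*np.sin(j[0]),rr*np.sin(j[0])+d*np.cos(j[0]),z])
f=lambda k:np.concatenate([*(fk(k,j)-x for j,x in zip(J,X)),(k-np.array([.08,0,.2,.4,.4,0,.28]))*.002])
k=least_squares(f,[.08,0,.2,.4,.4,0,.28]);print(k.x.round(3),np.abs(k.fun[:9]).max())
k=k.x
for nm,(P,Q,_) in {"pre":tipgoal(80,-25,60),"over":tipgoal(182,-25,42),"end25":tipgoal(22,-25,8),"end10":tipgoal(22,-25,8,10),"pick":(rw(32,-25,5),rackT(),0)}.items():
    ez=-Q.apply([0,0,1.]);t=np.arccos(np.clip(ez[2],-1,1))
    az=np.arctan2(P[1],P[0])-np.arcsin(k[0]/np.hypot(P[0],P[1]))
    g=lambda j:np.r_[fk(k,[az,j[0],j[1],0,np.pi-t-j[0]-j[1]])-P]
    s=least_squares(g,[.2,1.7]);j=s.x;print(nm,P.round(3),"j",az.round(2),j.round(3),(np.pi-t-j.sum()).round(3),"err",np.linalg.norm(s.fun).round(4))
```

```text
[0.36486237 0.24531366 0.15904791] [ 9.99843236e-01  1.76617805e-02 -1.16381530e-03  4.59372681e-04] 0.015465127469267426 34.89975929260254 [ 1.2760091   0.58007584 -0.943696  ]
[ 0.4121 -0.179   2.0547  0.      1.2684]
[0.079 0.    0.223 0.412 0.547 0.052 0.255] 2.8919292189233392e-05
pre [ 0.437 -0.044  0.121] j -0.28 [-0.417  2.359] 0.764 err 0.0
over [ 0.537 -0.054  0.148] j -0.25 [-0.155  2.104] 0.756 err 0.0
end25 [ 0.407 -0.041  0.05 ] j -0.29 [-0.372  2.482] 0.596 err 0.0
end10 [ 0.402 -0.04   0.086] j -0.3 [-0.3    2.308] 0.959 err 0.0
pick [ 0.553 -0.055  0.087] j -0.24 [-0.017  2.107] 0.616 err 0.0
```

Run:
```python
from h import *
plan(([.3652,.2455,.1585],now()[1]),[tipgoal(80,-25,46)])
```

```text
[[8,37,6,-0.2,3.1,1],[9,36,7,-0.2,3.1,1],[9,36,7,-0.2,3.1,0.9],[9,36,8,-0.2,3.2,1],[9,36,9,-0.2,3.1,0.9]]
[[10,36,9,-0.2,3.2,1],[9,35,10,-0.2,3.1,0.9],[9.8,35.3,11.3,-0.2,3.2,1],[0,0,0,0,0,0],[0,0,0,0,0,0]]
end [ 0.4431 -0.0443  0.1087] [ 0.975  -0.0493  0.2162  0.0107]
```

Request:
apply_moves(moves=[[[8,37,6,-0.2,3.1,1],[9,36,7,-0.2,3.1,1],[9,36,7,-0.2,3.1,0.9],[9,36,8,-0.2,3.2,1],[9,36,9,-0.2,3.1,0.9]]])

```text
time: 5.2
tcp_pos: [0.4166, 0.0637, 0.1284]
tcp_rot: [0.99, -0.024, 0.137, 0.007]
contact_force: [0.9, -0.5, -1.4]
width: 0.0155
grip_force: 34.9
```

Request:
apply_moves(moves=[[[10,36,9,-0.2,3.2,1],[9,35,10,-0.2,3.1,0.9],[10,35,11,-0.2,3.2,1],[0,0,0,0,0,0],[0,0,0,0,0,0]]])

```text
time: 5.62
tcp_pos: [0.4451, -0.0459, 0.109]
tcp_rot: [0.975, -0.053, 0.216, 0.011]
contact_force: [0.1, 0.6, -0.8]
width: 0.0154
grip_force: 34.9
```

Run:
```python
from h import *
p,q=now();print(p,q.as_quat())
t=r.capture("top")[:,:,::-1];s=r.capture("scene")[:,:,::-1]
tip=p+q.apply(TIP);bend=p+q.apply([.139,0,-.0105]);print("tip rack",tow(tip),"px",proj("top",tip),proj("top",bend),"scene",proj("scene",tip),proj("scene",bend))
a=cv2.resize(t[190:310,270:390],None,fx=4,fy=4);b=cv2.resize(s[195:315,265:345],None,fx=4,fy=4)
cv2.imwrite("pics/g2.png",np.clip(np.hstack([a,b]).astype(float)*2,0,255).astype(np.uint8))
```

```text
[ 0.44513676 -0.04592738  0.10896759] [ 0.9747973  -0.05306696  0.21641987  0.01079682]
tip rack [ 82.09525278 -27.59213811  45.43157248] px [335.26897334 254.43927919] [336.24201038 259.24587785] scene [312.80650324 234.94269284] [312.00830153 221.14065731]
```

View pics/g2.png

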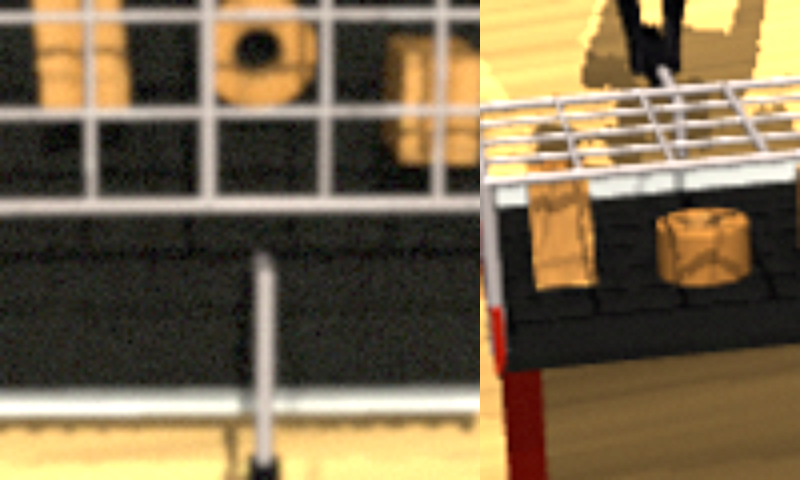

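Top view: the rod ends at (336,254), as predicted to within 1 px, and the roll's bore is at (334.5,201). The hook lines up with it, so I slide in over the roll.

Run:
```python
from h import *
plan(now(),[tipgoal(182,-26,45,25,25)])
```

```text
[[25,1,0,-0,-0,-0],[25,0,0,-0,-0,-0.1],[25,1,1,-0,-0,-0],[24.1,0.3,0,-0.1,-0.1,-0.1],[0,0,0,0,0,0]]
end [ 0.5354 -0.0546  0.1509] [ 0.9751 -0.0486  0.2159  0.0113]
```

Request:
apply_moves(moves=[[[25,0,0,0,0,0],[25,0,0,0,0,0],[25,0,0,0,0,0],[25,0,1,0,0,0],[0,0,0,0,0,0]]])

```text
time: 6.13
tcp_pos: [0.5419, -0.0509, 0.1555]
tcp_rot: [0.974, -0.047, 0.22, 0.01]
contact_force: [1.3, 0.2, -0.6]
width: 0.0161
grip_force: 34.9
```

Run:
```python
from h import *
p,q=now()
t=r.capture("top")[:,:,::-1]
tip=p+q.apply(TIP);print("tip rack",tow(tip),proj("top",tip),proj("top",p+q.apply([.139,0,-.0105])),r.read_state()["contact_force"])
cv2.imwrite("pics/g3.png",np.clip(cv2.resize(t[160:260,285:385],None,fx=5,fy=5).astype(float)*2,0,255).astype(np.uint8))
```

```text
tip rack [189.70704639 -21.24902874  47.85614816] [332.23570096 199.13932661] [333.17931003 201.7721595 ] [-0.43477577  1.73773778 -2.52447735]
```

View pics/g3.png

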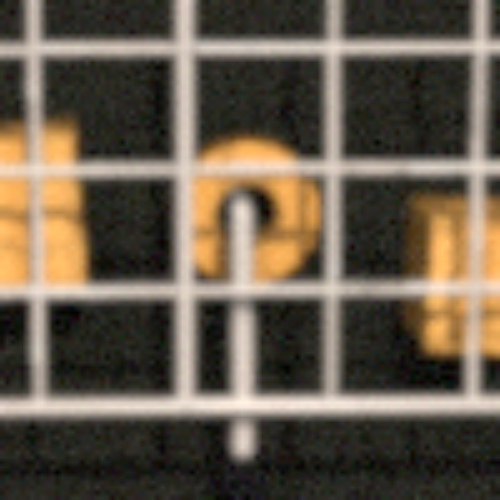

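The rod end shows at (333.4,199), about 5 mm too far and 4 mm left of the bore centre at (334,202). I correct that and then lower.

Request:
apply_moves(moves=[[[-6,4,0,0,0,0],[0,0,0,0,0,0],[0,0,5,0,0,0],[0,0,5,0,0,0],[0,0,0,0,0,0]]])

```text
time: 6.6
tcp_pos: [0.534, -0.0558, 0.1384]
tcp_rot: [0.975, -0.05, 0.216, 0.01]
contact_force: [-1.1, 0.2, -1.2]
width: 0.0159
grip_force: 34.9
```

Request:
apply_moves(moves=[[[0,0,4,0,0,0],[0,0,4,0,0,0],[0,0,4,0,0,0],[0,0,0,0,0,0],[0,0,0,0,0,0]]])

```text
time: 7.02
tcp_pos: [0.5399, -0.0566, 0.1286]
tcp_rot: [0.975, -0.05, 0.217, 0.01]
contact_force: [0.7, 0.7, -0.9]
width: 0.0155
grip_force: 34.9
```

Request:
apply_moves(moves=[[[0,0,4,0,0,0],[0,0,4,0,0,0],[0,0,4,0,0,0],[0,0,0,0,0,0],[0,0,0,0,0,0]]])

```text
time: 7.43
tcp_pos: [0.5449, -0.0571, 0.1176]
tcp_rot: [0.975, -0.05, 0.217, 0.01]
contact_force: [0.2, -0.2, -1.5]
width: 0.016
grip_force: 34.9
```

Run:
```python
from h import *
p,q=now();print(tow(p+q.apply(TIP)),q.as_euler("xyz",degrees=True),r.read_state()["contact_force"])
```

```text
[176.71023344 -27.74139714  10.9733348 ] [-179.8798125   -25.07140734   -5.86616825] [ 0.17546331 -0.19317066 -1.5351603 ]
```

The prong is in the bore with no contact force. I draw the roll down.

Request:
apply_moves(moves=[[[-8,0,0,0,0,0],[-12,0,0,0,0,0],[-12,0,0,0,0,0],[-12,0,0,0,0,0],[-12,0,0,0,0,0]]])

```text
time: 7.85
tcp_pos: [0.494, -0.0519, 0.0942]
tcp_rot: [0.975, -0.05, 0.218, 0.01]
contact_force: [-0.3, -0.1, -0.6]
width: 0.016
grip_force: 34.9
```

Request:
apply_moves(moves=[[[-12,0,0,0,0,0],[-12,0,0,0,0,0],[-12,0,0,0,0,0],[-10,0,0,0,0,0],[0,0,0,0,0,0]]])

```text
time: 8.27
tcp_pos: [0.4508, -0.047, 0.0731]
tcp_rot: [0.975, -0.05, 0.216, 0.01]
contact_force: [-1.0, -0.6, -1.7]
width: 0.0159
grip_force: 34.9
```

Run:
```python
from h import *
p,q=now();tip=p+q.apply(TIP);print(tow(tip),proj("top",tip),r.read_state()["contact_force"])
t=r.capture("top")[:,:,::-1]
cv2.imwrite("pics/g4.png",np.clip(cv2.resize(t[170:320,245:405],None,fx=4,fy=4).astype(float)*2,0,255).astype(np.uint8))
```

```text
[ 72.12757073 -27.11964544  10.37650322] [334.10772356 254.94105406] [-1.0103278  -0.60434554 -1.68820527]
```

View pics/g4.png

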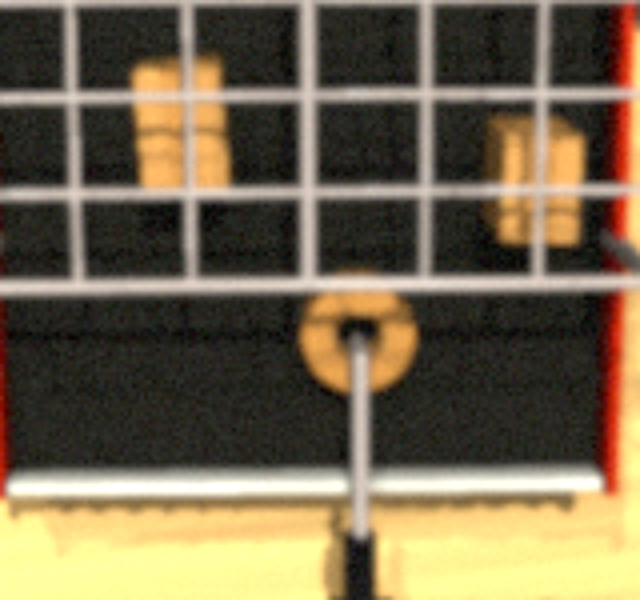

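The roll follows the hook, its centre now at about (334.5,252.5), and the cartons have not moved. I draw it 46 mm further.

Request:
apply_moves(moves=[[[-8,0,0,0,0,0],[-12,0,0,0,0,0],[-12,0,0,0,0,0],[-10,0,0,0,0,0],[-4,0,0,0,0,0]]])

```text
time: 8.73
tcp_pos: [0.4116, -0.0435, 0.0555]
tcp_rot: [0.975, -0.05, 0.217, 0.01]
contact_force: [0.6, -1.4, 0.8]
width: 0.0156
grip_force: 34.9
```

```bash
cat >> h.py <<'E'
def rollmask(x0=290,x1=385,y0=225,y1=300):
    t=cv2.cvtColor(r.capture("top"),cv2.COLOR_RGB2HSV);m=((t[:,:,0]<22)&(t[:,:,1]>90)&(t[:,:,2]>60)).astype(np.uint8)
    m[:y0]=0;m[y1:]=0;m[:,:x0]=0;m[:,x1:]=0
    n,l,st,c=cv2.connectedComponentsWithStats(m);i=1+np.argmax(st[1:,4]);ys,xs=np.nonzero(l==i)
    return cv2.minEnclosingCircle(np.c_[xs,ys].astype(np.float32)),st[i]
def rkon(n,uv,h): return tow(onplane(n,uv,rw(0,0,h),RA[:,2]))
E
python3 - <<'E'
from h import *
p,q=now();tip=p+q.apply(TIP);print(tow(tip),r.read_state()["contact_force"])
(c,rad),st=rollmask();print(c,rad,st,rkon("top",c,32),rkon("top",c,16))
E
```

```text
[ 29.08219557 -27.51193579  11.4612291 ] [ 0.60015455 -1.37821139  0.7801089 ]
(334.0, 273.5) 14.8071928024292 [320 259  29  30 558] [ 39.64161666 -26.01219915  32.        ] [ 34.80790266 -26.81911711  16.        ]
```

Request:
apply_moves(moves=[[[-4,0,0,0,0,0],[0,0,0,0,0,0],[5,0,0,0,0,0],[0,0,-8,0,0,0],[0,0,-14,0,0,0]]])

```text
time: 9.2
tcp_pos: [0.4058, -0.0425, 0.0752]
tcp_rot: [0.975, -0.05, 0.214, 0.009]
contact_force: [-0.0, -0.0, -0.7]
width: 0.0157
grip_force: 34.9
```

Request:
apply_moves(moves=[[[0,0,-14,0,0,0],[0,0,-12,0,0,0],[0,0,0,0,0,0],[0,0,0,0,0,0],[0,0,0,0,0,0]]])

```text
time: 9.62
tcp_pos: [0.3973, -0.042, 0.0999]
tcp_rot: [0.975, -0.05, 0.215, 0.01]
contact_force: [-0.2, -0.1, -1.0]
width: 0.0153
grip_force: 34.9
```

Run:
```python
from h import *
p,q=now();print(p,tow(p+q.apply(TIP)),r.read_state()["contact_force"],r.read_state()["joint_positions"].round(2))
(c,rad),st=rollmask();print(c,rad,st,rkon("top",c,32),rkon("top",c,16))
plan((p,q),[([.39,.2,.17],down(2)),([.488,.324,.13],down(5.2))])
```

```text
[ 0.39729853 -0.0419982   0.09994666] [ 34.71380605 -27.53007877  57.10999723] [-0.15310993 -0.09375045 -0.9570113 ] [-0.42 -0.69  2.57  0.18  0.85  1.16]
(333.7566223144531, 273.56195068359375) 14.918863296508789 [320 259  29  30 567] [ 39.51685924 -25.5294234   32.        ] [ 34.68073652 -26.3270203   16.        ]
[[0,-34,-11,0.2,-3.5,-1.1],[0,-34,-11,0.2,-3.6,-1.1],[0,-35,-11,0.2,-3.5,-1.1],[0,-34,-10,0.2,-3.6,-1.1],[0,-35,-10,0.3,-3.5,-1.1]]
[[0,-34,-11,0.2,-3.6,-1.1],[0.5,-34.9,-10,0.3,-3.5,-1.1],[20,-24,8,-0,-0,-0.6],[21,-24,8,-0,-0,-0.7],[21,-24,8,-0,-0,-0.6]]
[[21,-23,8,-0,-0,-0.7],[21.8,-23.2,8,-0,-0,-0.6],[0,0,0,0,0,0],[0,0,0,0,0,0],[0,0,0,0,0,0]]
end [0.488 0.324 0.13 ] [ 9.99e-01  4.51e-02  1.00e-04 -2.00e-04]
```

Request:
apply_moves(moves=[[[10,-25,-8,0.2,-3.5,-1.1],[10,-34,-11,0.2,-3.6,-1.1],[0,-35,-11,0.2,-3.5,-1.1],[0,-34,-10,0.2,-3.6,-1.1],[0,-35,-10,0.3,-3.5,-1.1]]])

```text
time: 10.08
tcp_pos: [0.4103, 0.122, 0.1546]
tcp_rot: [0.998, -0.002, 0.061, 0.004]
contact_force: [1.3, -0.2, -0.7]
width: 0.0155
grip_force: 34.9
```

Request:
apply_moves(moves=[[[0,-34,-11,0.2,-3.6,-1.1],[0,-35,-10,0.3,-3.5,-1.1],[0,0,0,0,0,0],[0,0,0,0,0,0],[0,0,0,0,0,0]]])

```text
time: 10.5
tcp_pos: [0.4075, 0.1891, 0.1739]
tcp_rot: [1.0, 0.018, -0.001, 0.0]
contact_force: [-0.6, -0.2, -0.7]
width: 0.0158
grip_force: 34.9
```

Run:
```python
from h import *
p,q=now();s=r.read_state();print(p,q.as_euler("xyz",degrees=True),s["joint_positions"].round(2))
plan((p,q),[([.467,.322,.15],down(5.2)),([.4885,.324,.125],down(5.2))])
```

```text
[0.40746005 0.18910989 0.17386308] [1.79945919e+02 1.02106486e-01 2.01452504e+00] [ 0.26 -0.17  2.02 -0.    1.3   1.79]
[[16,-33,6,0,0,-0.8],[17,-32,6,0,0,-0.8],[17,-32,6,0,0.1,-0.8],[16.9,-32.4,5.7,0.1,0,-0.8],[21.6,0,25,-0,0,0]]
end [0.4885 0.324  0.125 ] [ 9.99e-01  4.55e-02 -1.00e-04 -4.00e-04]
```

Request:
apply_moves(moves=[[[16,-33,6,0,0,-0.8],[17,-32,6,0,0,-0.8],[17,-32,6,0,0,-0.8],[17,-32,6,0,0,-0.8],[21,0,20,0,0,0]]])

```text
time: 10.92
tcp_pos: [0.4902, 0.3279, 0.1336]
tcp_rot: [0.999, 0.046, 0.003, -0.002]
contact_force: [-0.6, -0.4, -0.6]
width: 0.0156
grip_force: 34.9
```

Request:
apply_moves(moves=[[[0,0,0,0,0,0],[0,0,0,0,0,0],[0,0,0,0,0,0],[0,0,0,0,0,0],[0,0,0,0,0,0]]])

```text
time: 11.33
tcp_pos: [0.489, 0.323, 0.1328]
tcp_rot: [0.999, 0.045, 0.001, -0.0]
contact_force: [-0.2, -0.3, -1.4]
width: 0.0159
grip_force: 34.9
```

Run:
```python
from h import *
X=[];Q=[]
for i in range(4):
    r.capture("top");p,q=now();X.append(p);Q.append(q.as_euler("xyz",degrees=True))
X=np.array(X);p=X.mean(0);print(X.round(4),np.array(Q).round(2));d=q.inv().apply(np.array([.4887,.324,.065])-p)*1e3;print(d)
```

```text
[[0.489  0.3232 0.1329]
 [0.4891 0.3234 0.1328]
 [0.489  0.3235 0.1326]
 [0.489  0.3235 0.1325]] [[-1.7996e+02 -1.4000e-01  5.1200e+00]
 [-1.7996e+02 -1.4000e-01  5.1300e+00]
 [-1.7996e+02 -1.2000e-01  5.1400e+00]
 [-1.7997e+02 -1.1000e-01  5.1500e+00]]
[-0.40305838 -0.60325301 67.69266667]
```

Request:
apply_moves(moves=[[[0,-0.5,20,0,0,0],[0,0,20,0,0,0],[0,0,14,0,0,0],[0,0,8,0,0,0],[0,0,3,0,0,0]]])

```text
time: 11.95
tcp_pos: [0.4878, 0.3237, 0.0652]
tcp_rot: [0.999, 0.045, -0.001, 0.0]
contact_force: [-0.7, -0.0, 0.0]
width: 0.0158
grip_force: 34.9
```

Request:
apply_moves(moves=[[[0,0,1,0,0,0],[0,0,1,0,0,0],[0,0,0,0,0,0],[0,0,0,0,0,0],[0,0,0,0,0,0]]])

```text
time: 12.37
tcp_pos: [0.4894, 0.3244, 0.0655]
tcp_rot: [0.999, 0.045, 0.001, -0.0]
contact_force: [0.8, 1.0, -1.1]
width: 0.0158
grip_force: 34.9
```

Request:
apply_moves(moves=[[[0,0,0.5,0,0,0],[0,0,0.5,0,0,0],[0,0,0,0,0,0],[0,0,0,0,0,0],[0,0,0,0,0,0]]])

```text
time: 12.78
tcp_pos: [0.4894, 0.3244, 0.065]
tcp_rot: [0.999, 0.045, 0.001, -0.0]
contact_force: [-2.4, -1.1, 5.5]
width: 0.0158
grip_force: 34.9
```

Run:
```python
from h import *
s=r.read_state();print(s["tcp_pos"],s["contact_force"],s["moment"])
```

```text
[0.48941574 0.32441424 0.06503681] [-2.35584009 -1.06954494  5.45161115] [-0.22898693  0.45701461 -0.05251929]
```

Contact with the saddle, so the hook is seated. I open the claw part-way, rise and look.

Request:
apply_moves(moves=[[[0,0,0,0,0,0],[0,0,0,0,0,0],[0,0,0,0,0,0],[0,0,0,0,0,0],[0,0,0,0,0,0]]], claw=0.6)

```text
time: 13.2
tcp_pos: [0.4888, 0.3241, 0.0635]
tcp_rot: [0.999, 0.045, 0.0, -0.0]
contact_force: [-0.0, -0.6, -0.2]
width: 0.041
grip_force: 0.0
```

Request:
apply_moves(moves=[[[0,0,-15,0,0,0],[0,0,-30,0,0,0],[0,0,-35,0,0,0],[-10,15,-35,0,0,0],[-10,35,-10,0,0,0]]])

```text
time: 13.62
tcp_pos: [0.476, 0.2758, 0.195]
tcp_rot: [0.999, 0.047, 0.005, -0.002]
contact_force: [1.4, -0.7, 1.1]
width: 0.0519
grip_force: 0.0
```

Request:
apply_moves(moves=[[[-10,38,0,0,0,0],[-10,38,0,0,0,0],[-10,38,0,0,0,0],[-5,38,0,0,0,0],[0,38,0,0,0,0]]], claw=1)

```text
time: 14.03
tcp_pos: [0.4544, 0.0788, 0.1886]
tcp_rot: [0.999, 0.045, 0.0, -0.0]
contact_force: [1.9, -0.1, 0.4]
width: 0.0779
grip_force: 0.0
```

Run:
```python
from h import *
p,q=now();print(p,q.as_quat())
t=r.capture("top")[:,:,::-1];o=cv2.imread("pics/top0.png")
print("hook diff px",[(np.abs(t[y:y+60,135:185].astype(int)-o[y:y+60,135:185]).max(2)>40).sum() for y in(245,300)])
(c,rad),st=rollmask();print(c,rad,st,rkon("top",c,32),rkon("top",c,16))
f=lambda i:np.clip(cv2.resize(i,None,fx=4,fy=4).astype(float)*1.8,0,255).astype(np.uint8)
cv2.imwrite("pics/g5.png",np.hstack([f(t[245:360,130:195]),f(t[190:305,285:385])]))
```

```text
[0.45441431 0.07877344 0.18860237] [ 9.98965438e-01  4.54738444e-02  4.25067294e-04 -5.70092056e-05]
hook diff px [np.int64(267), np.int64(1109)]
(334.0, 273.22222900390625) 15.075624465942383 [320 259  29  30 629] [ 40.21665961 -26.00912383  32.        ] [ 35.3940481  -26.81598242  16.        ]
```

View pics/g5.png

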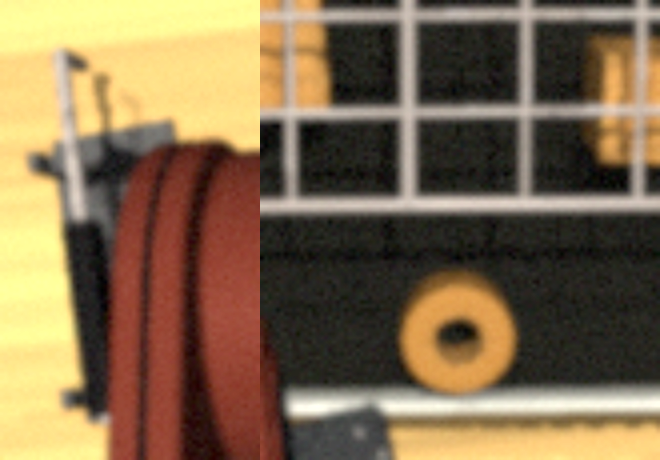

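The hook lies on its forks as before. The roll lies flat at (334.7,275), well in front of the deck wire, and the cartons are unmoved.

Run:
```python
from h import *
print(rkon("top",(334.7,275),32), rw(36,-27,5))
Q=rackT()
plan(now(),[(rw(36,-27,80),Q)])
```

```text
[ 36.5229034  -27.42058925  32.        ] [ 0.55655707 -0.05771973  0.0885458 ]
[[14,34,8,-0.6,6.2,2.6],[15,33,10,-0.5,6.2,2.6],[15,32,12,-0.6,6.2,2.6],[16,31.6,14.5,-0.5,6.2,2.6],[0,0,0,0,0,0]]
end [ 0.5251 -0.0545  0.1565] [ 0.9751 -0.0486  0.2159  0.0108]
```

Request:
apply_moves(moves=[[[14,34,8,-0.6,6.2,2.6],[15,33,10,-0.5,6.2,2.6],[15,32,12,-0.6,6.2,2.6],[16,32,14,-0.5,6.2,2.6],[0,0,0,0,0,0]]], claw=1)

```text
time: 14.55
tcp_pos: [0.5237, -0.0532, 0.1533]
tcp_rot: [0.975, -0.049, 0.216, 0.01]
contact_force: [-0.5, 0.5, -1.1]
width: 0.0868
grip_force: 0.0
```

Request:
apply_moves(moves=[[[0,0,0,0,0,0],[0,0,0,0,0,0],[0,0,0,0,0,0],[0,0,0,0,0,0],[0,0,0,0,0,0]]])

```text
time: 14.97
tcp_pos: [0.5259, -0.0487, 0.1571]
tcp_rot: [0.975, -0.045, 0.216, 0.009]
contact_force: [-0.2, -1.2, -0.5]
width: 0.0871
grip_force: 0.0
```

Run:
```python
from h import *
p,q=now();print(p,tow(p),q.as_euler("xyz",degrees=True),r.read_state()["width"])
print(q.inv().apply(rw(36,-27,6)-p)*1e3)
```

```text
[ 0.5259237  -0.04874024  0.15713688] [ 36.54922865 -21.13301919  80.42577957] [-179.89237848  -24.93429557   -5.29180122] 0.08706387244497664
[-0.5070097   6.25235349 74.39469603]
```

Request:
apply_moves(moves=[[[0,6,20,0,0,0],[0,0,25,0,0,0],[0,0,18,0,0,0],[0,0,7,0,0,0],[0,0,0,0,0,0]]])

```text
time: 15.38
tcp_pos: [0.5533, -0.0575, 0.091]
tcp_rot: [0.976, -0.045, 0.214, 0.009]
contact_force: [-0.2, -0.0, 0.2]
width: 0.087
grip_force: 0.0
```

Request:
apply_moves(moves=[[[0,0,2,0,0,0],[0,0,0,0,0,0],[0,0,0,0,0,0],[0,0,0,0,0,0],[0,0,0,0,0,0]]])

```text
time: 15.8
tcp_pos: [0.5553, -0.0587, 0.0921]
tcp_rot: [0.975, -0.046, 0.216, 0.009]
contact_force: [-0.7, -1.3, -0.1]
width: 0.0872
grip_force: 0.0
```

Run:
```python
from h import *
p,q=now();print(p,tow(p),q.as_euler("xyz",degrees=True),r.read_state()["contact_force"])
```

```text
[ 0.55530961 -0.05866425  0.09212372] [ 36.47291745 -28.06468726   8.72727993] [-179.91169097  -24.99399406   -5.4089326 ] [-0.73648315 -1.27930243 -0.12487024]
```

Above the floor and straddling the roll. I close on it.

Request:
apply_moves(moves=[[[0,0,1,0,0,0],[0,0,0,0,0,0],[0,0,0,0,0,0],[0,0,0,0,0,0],[0,0,0,0,0,0]]], claw=0, newtons=20)

```text
time: 16.22
tcp_pos: [0.5553, -0.0586, 0.0902]
tcp_rot: [0.975, -0.046, 0.215, 0.009]
contact_force: [-0.4, -0.3, -0.8]
width: 0.0618
grip_force: 0.0
```

Request:
apply_moves(moves=[[[0,0,0,0,0,0],[0,0,0,0,0,0],[0,0,0,0,0,0],[0,0,0,0,0,0],[0,0,0,0,0,0]]])

```text
time: 16.63
tcp_pos: [0.5553, -0.0585, 0.0902]
tcp_rot: [0.975, -0.046, 0.215, 0.009]
contact_force: [-0.5, 0.5, 0.7]
width: 0.0555
grip_force: 20.0
```

Run:
```python
from h import *
p,q=now();s=r.read_state();print(p,tow(p),s["width"],s["grip_force"],s["contact_force"])
Q=down(0)
plan((p,q),[(rw(36,-28,70),q,20),([.5978,-.3505,.11],Q),([.5978,-.3505,.03],Q,25)])
```

```text
[ 0.55526698 -0.05851471  0.09017615] [ 35.59781473 -27.92016296   6.98643318] 0.055454449005312254 19.996570870134747 [-0.51666747  0.48135276  0.71446877]
[[0,-0,-16,0,0,0],[0,-0,-16,0,0,0],[0,-0,-16,0,0,0],[0.3,-0.2,-15,0,0,0],[9,36,9,0.1,-3.1,-0.7]]
[[9,36,9,0.1,-3.1,-0.7],[9,36,8,0.1,-3.1,-0.7],[9,36,8,0.2,-3.1,-0.6],[9,36,7,0.1,-3.1,-0.7],[9,37,6,0.2,-3.1,-0.6]]
[[9,37,6,0.1,-3.1,-0.7],[8.3,36.3,5.2,0.2,-3.2,-0.6],[0,0,20,-0,0,-0],[0,0,20,-0,0,-0],[0,0,20,-0,0,-0]]
[[0.1,0,20,-0,0,-0],[0,0,0,0,0,0],[0,0,0,0,0,0],[0,0,0,0,0,0],[0,0,0,0,0,0]]
end [ 0.5978 -0.3505  0.03  ] [ 1.e+00 -3.e-04 -2.e-04 -1.e-04]
```

Run:
```python
from h import *
p,q=now();Q=down(0)
plan((p,q),[(rw(36,-28,60),q,15),([.45,-.06,.16],rackT(12),30),([.47,-.33,.14],Q),([.5978,-.3505,.09],Q,30)])
```

```text
[[0,-0,-13,0,0,0],[0,-0,-13,0,0,0],[0,-0,-14,0,0,0],[0.3,-0.2,-13,0,0,0],[-22,4,-18,-0.1,-4.3,0.1]]
[[-23,4,-17,-0.1,-4.3,0.1],[-24.6,3.6,-14.2,-0,-4.3,0.1],[6,38,4,0.1,-1.7,-0.8],[6,38,4,0.1,-1.7,-0.8],[5,38,4,0.1,-1.7,-0.8]]
[[5,38,3,0.1,-1.7,-0.8],[4,39,3,0.1,-1.7,-0.8],[4,39,3,0,-1.7,-0.8],[2.8,38.3,3.8,0.1,-1.8,-0.9],[26,4,10,-0,0,0]]
[[25,4,10,-0,0,0],[26,4,10,-0,0,0],[25,4,10,-0,0,0],[25.8,4.5,10,-0,0,0],[0,0,0,0,0,0]]
end [ 0.5978 -0.3505  0.09  ] [ 1.e+00  0.e+00 -1.e-04 -1.e-04]
```

Request:
apply_moves(moves=[[[0,0,-8,0,0,0],[0,0,-13,0,0,0],[0,0,-16,0,0,0],[0,0,-16,0,0,0],[-22,4,-18,0,-4.3,0]]])

```text
time: 17.05
tcp_pos: [0.5053, -0.0577, 0.1466]
tcp_rot: [0.983, -0.046, 0.179, 0.008]
contact_force: [-0.4, -0.2, -1.8]
width: 0.0553
grip_force: 20.0
```

Request:
apply_moves(moves=[[[-23,4,-17,0,-4.3,0],[-25,4,-14,0,-4.3,0],[6,35,4,0,-1.7,-0.8],[6,38,4,0,-1.7,-0.8],[5,38,4,0,-1.7,-0.8]]])

```text
time: 17.47
tcp_pos: [0.4596, -0.1742, 0.1524]
tcp_rot: [0.998, -0.025, 0.061, 0.005]
contact_force: [-0.1, -0.7, -0.3]
width: 0.0549
grip_force: 20.0
```

Request:
apply_moves(moves=[[[5,38,3,0,-1.7,-0.8],[4,39,3,0,-1.7,-0.8],[4,39,3,0,-1.7,-0.8],[3,38,4,0,-1.8,-0.9],[0,0,0,0,0,0]]])

```text
time: 17.88
tcp_pos: [0.4709, -0.3336, 0.1387]
tcp_rot: [1.0, 0.001, -0.002, 0.005]
contact_force: [-0.6, 0.6, -0.6]
width: 0.0556
grip_force: 20.0
```

Run:
```python
from h import *
p,q=now();s=r.read_state();print(p,q.as_euler("xyz",degrees=True),s["width"],s["grip_force"],s["contact_force"])
Q=down(0)
plan((p,q),[([.5978,-.3505,.09],Q,30)])
```

```text
[ 0.47094052 -0.33361819  0.13874116] [1.79411526e+02 1.78858232e-01 9.40281578e-02] 0.0555789601039345 19.99698681400332 [-0.57257086  0.57100218 -0.58809843]
[[25,3,10,0.1,0,0],[25,3,10,0.1,0,0],[26,4,9,0.1,0.1,0],[25,3,10,0.1,0,0],[25.9,3.8,9.5,0.2,0.1,0.1]]
end [ 0.5978 -0.3505  0.09  ] [ 1.e+00 -0.e+00  2.e-04 -1.e-04]
```

Request:
apply_moves(moves=[[[25,3,10,0.1,0,0],[25,3,10,0.1,0,0],[26,4,9,0.1,0,0],[25,3,10,0.1,0,0],[26,4,10,0.2,0,0]]])

```text
time: 18.3
tcp_pos: [0.5993, -0.344, 0.0912]
tcp_rot: [1.0, 0.002, -0.0, -0.001]
contact_force: [0.4, 0.8, -0.6]
width: 0.0554
grip_force: 20.0
```

Request:
apply_moves(moves=[[[0,0,0,0,0,0],[0,0,10,0,0,0],[0,0,20,0,0,0],[0,0,20,0,0,0],[0,0,10,0,0,0]]])

```text
time: 18.72
tcp_pos: [0.5961, -0.343, 0.0292]
tcp_rot: [1.0, 0.002, -0.002, -0.002]
contact_force: [-0.4, 0.9, -1.1]
width: 0.0553
grip_force: 20.0
```

Request:
apply_moves(moves=[[[0,0,5,0,0,0],[0,0,4,0,0,0],[0,0,0,0,0,0],[0,0,0,0,0,0],[0,0,0,0,0,0]]])

```text
time: 19.13
tcp_pos: [0.5991, -0.3447, 0.024]
tcp_rot: [1.0, 0.002, 0.001, -0.0]
contact_force: [0.8, -0.4, -0.2]
width: 0.0554
grip_force: 20.0
```

Run:
```python
from h import *
p,q=now();s=r.read_state();print(p,q.as_euler("xyz",degrees=True),s["width"],s["grip_force"],s["contact_force"])
```

```text
[ 0.59914412 -0.34465596  0.02396611] [-1.79972051e+02 -8.59469907e-02  2.80541896e-01] 0.05535245824104203 19.99781784848892 [ 0.79370417 -0.44399576 -0.19530654]
```

Request:
apply_moves(moves=[[[-1,5,2,0,0,0],[0,0,4,0,0,0],[0,0,3,0,0,0],[0,0,1,0,0,0],[0,0,0,0,0,0]]])

```text
time: 19.55
tcp_pos: [0.5969, -0.3486, 0.0115]
tcp_rot: [1.0, 0.002, -0.001, -0.001]
contact_force: [-0.5, -0.1, -1.5]
width: 0.0553
grip_force: 20.0
```

Request:
apply_moves(moves=[[[0,0,0,0,0,0],[0,0,1,0,0,0],[0,0,0,0,0,0],[0,0,0,0,0,0],[0,0,0,0,0,0]]])

```text
time: 19.97
tcp_pos: [0.5975, -0.349, 0.0115]
tcp_rot: [1.0, 0.003, -0.0, -0.001]
contact_force: [-0.1, -0.5, -1.3]
width: 0.0555
grip_force: 20.0
```

Request:
apply_moves(moves=[[[0,0,1,0,0,0],[0,0,0,0,0,0],[0,0,0,0,0,0],[0,0,0,0,0,0],[0,0,0,0,0,0]]])

```text
time: 20.38
tcp_pos: [0.5974, -0.349, 0.0104]
tcp_rot: [1.0, 0.002, -0.0, -0.001]
contact_force: [-0.5, 0.3, -0.5]
width: 0.0553
grip_force: 20.0
```

Request:
apply_moves(moves=[[[0,0,1,0,0,0],[0,0,0,0,0,0],[0,0,0,0,0,0],[0,0,0,0,0,0],[0,0,0,0,0,0]]])

```text
time: 20.8
tcp_pos: [0.5976, -0.3491, 0.0099]
tcp_rot: [1.0, 0.002, 0.0, -0.001]
contact_force: [-1.0, 1.6, 4.5]
width: 0.0555
grip_force: 20.0
```

Contact at z = 9.9 mm, so the roll is on the tray floor. I release gently and rise.

Request:
apply_moves(moves=[[[0,0,0,0,0,0],[0,0,0,0,0,0],[0,0,0,0,0,0],[0,0,0,0,0,0],[0,0,0,0,0,0]]], claw=0.82)

```text
time: 21.22
tcp_pos: [0.5973, -0.3489, 0.009]
tcp_rot: [1.0, 0.002, -0.0, -0.001]
contact_force: [-0.5, 0.0, 0.0]
width: 0.0705
grip_force: 0.0
```

Request:
apply_moves(moves=[[[0,0,-5,0,0,0],[0,0,-15,0,0,0],[0,0,-30,0,0,0],[0,0,-40,0,0,0],[0,0,-40,0,0,0]]])

```text
time: 21.63
tcp_pos: [0.5968, -0.3487, 0.141]
tcp_rot: [1.0, 0.003, -0.001, -0.001]
contact_force: [0.9, -1.0, 0.7]
width: 0.0712
grip_force: 0.0
```

Request:
apply_moves(moves=[[[-40,0,0,0,0,0],[-40,0,0,0,0,0],[-40,0,0,0,0,0],[-40,0,0,0,0,0],[-40,0,0,0,0,0]]])

```text
time: 22.05
tcp_pos: [0.3961, -0.3502, 0.141]
tcp_rot: [1.0, 0.003, 0.0, -0.0]
contact_force: [-0.3, -0.7, 1.5]
width: 0.071
grip_force: 0.0
```

Run:
```python
from h import *
t=r.capture("top");o=cv2.imread("pics/top0.png")[:,:,::-1]
(c,rad),st=rollmask(430,492,222,268);print("placed",c,rad,st,onplane("top",c,(0,0,.022)))
d=np.abs(t.astype(int)-o).max(2)>40
for n,(x0,x1,y0,y1) in {"hook":(135,185,250,355),"cartonL":(275,304,180,220),"cartonR":(364,395,195,235),"a":(450,485,264,298),"b":(455,492,302,336)}.items(): print(n,d[y0:y1,x0:x1].sum(),(x1-x0)*(y1-y0))
s=r.capture("scene");hs=cv2.cvtColor(s,cv2.COLOR_RGB2HSV);m=(hs[:,:,0]<22)&(hs[:,:,1]>120)&(hs[:,:,2]>60)
m[:285]=0;m[312:]=0;m[:,:185]=0;m[:,230:]=0;ys,xs=np.nonzero(m);print("scene roll",xs.size and (xs.min(),xs.max(),ys.min(),ys.max()),proj("scene",np.array([.5975,-.3495,.02])))
print(r.read_state()["time"],now()[0])
```

```text
placed (459.31756591796875, 242.6418914794922) 12.645980834960938 [448 230  24  26 407] [ 0.6001442  -0.35204498  0.022     ]
hook 61 5250
cartonL 0 1160
cartonR 0 1240
a 0 1190
b 527 1258
scene roll (np.int64(195), np.int64(229), np.int64(285), np.int64(311)) [204.47472021 293.20838733]
22.2 [ 0.39534492 -0.35026393  0.14059259]
```

```bash
python3 -c "
from station import r
print(r.close_job())"
```

```text
the job is handed in; nothing more can be done
None
```

The job is handed in at about 22 s of the 72 s: I drew the roll out with the hook, laid the hook back on its stand, and set the roll flat in the empty compartment, with both cartons and one packed roll unchanged in the last picture; the other packed roll could not be checked because the gripper seems to have hidden it.

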